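Open the double-latched drill jig and take out the casting

TASK

Unload the drill jig: throw its flip-over keeper right back past upright, which frees the bolt behind it; draw the bolt fully back by its pin and swing the leaf wide open, about a right angle, by its knob. Then press the ejector paddle fully down so that the casting rises out of its nest, lift the casting out from above and lay it flat, same side up, on the floor of the small blue bin. Leave the latches open and the clipboard, spray can, oil can and tape roll where they are, and do not let go of the casting above the bin's rim.

Things in the scene. Friction and masses are not known exactly. Their poses are not given: they have to be found in the camera images.
- jig: grey painted and bare steel drill jig, fixed. Base plate 110 (x) x 270 (y) x 12 mm; origin on the bench, below the jig's middle; z up. The leaf runs along y, pivot at the +y end, bolt and keeper at the -y end; the ejector paddle sticks out at -x (towards the robot). Nest block x -42..42, y -41..77, top z 43 mm. Bolt pedestal x -18..18, y -141..-67, top z 44 mm.
- keeper (a joint): first catch: flat steel bar (14 mm wide, 92 long) lying across the bolt just behind its pin, so that the bolt cannot be drawn. Hinged about the jig's y axis at its far (+x) end; about 0 = level (closed), 1.57 = upright, 2.4 = thrown over backwards (end stop). Its near end lifts and goes over, away from the robot. Stiff (0.05 N m): stays where left.
- keeper_grip (a point): middle of the thick near end of the keeper: a tab 22 long, 14 wide (along jig y) and 16 mm thick, 81 mm from the keeper's hinge; when closed 63 mm above the bench. Moves with the keeper; may be pinched across its 14 mm width (along jig y) and can turn between the fingers.
- keeper_hinge (a point): point on the keeper's hinge axis (parallel to the jig's y), fixed in the jig at (42, -110, 63) mm
- bolt (a joint): second latch: sliding steel bolt whose nose lies in the fork at the free end of the leaf and holds it shut. 0 = shut, 0.028 m = fully drawn, towards the jig's -y. It frees the leaf at about 0.016. Slides with about 2 N.
- bolt_pin (a point): on the bolt's upright round pin (14 mm diameter, z 55 to 98 mm), 85 mm above the bench; moves with the bolt. Shut it is at jig (0, -92, 85) mm. The closed keeper lies 4 mm behind it (towards -y). The bolt bar passes under two guides at jig y = -76 and -136 (each 8 mm long, tops at z = 59 mm).
- leaf (a joint): cover leaf over the nest: steel bar 36 wide, 8 thick, top at z = 54 mm, reaching 168 mm from its pivot. Turns about an upright axis; 0 = shut over the nest, grows as its free end swings to the jig's +x (away from the robot), end stop 1.75. Stiff (0.12 N m): stays where it is left.
- leaf_knob (a point): in the black upright round knob of the leaf (16 mm diameter, from z = 54 to 92 mm), 78 mm above the bench, 108 mm from the leaf's pivot; moves with the leaf
- leaf_hinge (a point): the leaf's upright pivot axis, fixed in the jig at (0, 98, 46) mm
- paddle (a joint): ejector paddle on the robot's side of the jig: a steel rocker hinged on the nest block at jig (-47, 18, 42) mm, 52 mm long; 0 = level, 0.45 rad = pressed fully down (end stop). Lifts the casting by 22 mm in all. Needs about 5 to 9 N and stays where it is left.
- paddle_tip (a point): middle of the upper face of the paddle's broad end (26 x 34 mm), at jig (-89, 18, 46) mm when level; it sinks about 18 mm
- nest (a point): middle of the nest's mouth, level with the nest block's top, jig (0, 18, 43) mm. The pocket is 34 (x) x 95 (y) mm; an ejector plate is its floor.
- casting: raw aluminium lever casting 30 x 91 x 21 mm in the nest; origin below its middle on its underside, long axis y, z up. Big boss (25 mm diameter, 20 high) at y = +30, small boss (17 mm, 13 high) at y = -36; the waist (y -25..0) is about 20 mm wide, 9 thick, with a thin rib on top. In the nest its top is 1 mm below the block's top; ejected, its underside is level with it.
- bin: small open blue plastic bin, 156 (x) x 112 (y) x 60 mm, loose (0.4 kg); origin below its middle, z up. Inner floor 142 x 100 mm, 2 mm above the bench; walls 60 mm high, but the -x wall only 33 mm. It stands to the left or to the right of the jig.
- clipboard: clipboard 225 x 160 x 13 mm, bystander; lies on the side of the jig where the bin is not; origin below its middle
- aerosol: spray can, 66 mm diameter, 187 mm high, standing behind and beside the jig, bystander; origin below its middle
- oil_can: orange oil can 67 x 118 x 156 mm with a thin bent spout, standing behind and beside the jig, bystander; origin below its middle
- tape_roll: roll of masking tape, 86 mm diameter, 24 mm high, lying at the left, bystander; origin below its middle

How it is judged:
On the way, in this order (a step that is already met when the one before it is completed fails the run):
1. the keeper is thrown back past upright while the bolt is still shut (value of joint keeper above 1.75 rad and value of joint bolt below 0.012 m), for 0.1 s.
2. the bolt is drawn back while the leaf is still shut (value of joint bolt above 0.02 m and value of joint leaf below 0.15 rad), for 0.1 s.
3. the leaf is swung open (value of joint leaf above 1.3 rad), for 0.1 s.
4. the paddle is pressed down and the casting has risen in its nest (value of joint paddle above 0.36 rad and z of casting in the frame of nest above -0.008 m and horizontal distance between casting and nest below 0.02 m), for 0.1 s.
At the end, for the whole second after the job is handed in: the casting lies at rest and flat (within 0.15 rad, same side up) on the floor of the upright blue bin (origin within 60 mm along and 45 mm across of the bin's middle); the keeper is past 1.75 rad, the bolt drawn at least 20 mm and the leaf open at least 1.3 rad (x of casting in the frame of bin between -0.06 and 0.06 m and y of casting in the frame of bin between -0.045 and 0.045 m and z of casting in the frame of bin between -0.005 and 0.012 m and angle between casting's own z axis and vertical below 0.15 rad and angle between bin's own z axis and vertical below 0.1 rad and linear speed of each of casting, bin below 0.02 m/s and value of joint keeper above 1.75 rad and value of joint bolt above 0.02 m and value of joint leaf above 1.3 rad); the robot touches nothing.
It fails at once if a bystander (clipboard, spray can, oil can, tape roll) is moved by more than 30 mm (distance of any of clipboard, aerosol, oil_can, tape_roll from where it was at the start of the episode above 0.03 m).
It fails at once if a standing can is tipped (angle between any of aerosol, oil_can's own z axis and vertical above 0.3 rad).
It fails at once if the casting is let go in the air (its underside more than 65 mm above the bench and no finger on it) (height (world z) of casting above 0.065 m and contact force between the fingers and casting below 0.05 N).
It also fails if it takes over 70 s, if anything falls off the work surface, if the arm or the gripper's body presses on something with over 40 N, if the wrist force passes 120 N, or if a joint passes its speed limit or range.

ROBOT

A 7-joint arm with a two-finger parallel gripper is mounted at the origin on a cart in front of the work surface, level with it; the furniture and walls round the work are solid. World frame = base frame: x ahead of the robot, y to its left, z up, the work surface at z = 0. Lengths are in m, angles in rad, forces in N, time in s.
With the tool pointing down it reaches from about 0.425 to 0.925 m from the base axis. Payload 6.8 kg.
Tool frame: the origin (TCP) lies at the very end of the fingers, on their centre line; the grasp point (between the pads) lies bot.tcp_to_grasp behind it (bot.tcp_to_grasp is the distance from the TCP to the grasp point, in m); z points along the fingers, y is the line along which they close (so a half turn about z gives the same grasp; the last joint's range is limited). The gripper opens to 85 mm and grips with 20 to 120 N. Pads are 22 mm wide; open, the fingers measure 114 mm over their backs; the gripper's body (76 mm by 85 mm) begins 54 mm behind the grasp point. The pads swing forward as they close: fully open they stand 13 mm farther back than shut.
Start: joints at [1.183, 0.477, 0.022, 1.555, -0.011, 1.109, -0.083], TCP at [0.186, -0.649, 0.231] pointing down, gripper open.
Joint ranges: [-2.96, 2.96], [-0.34, 2.1], [-1.41, 1.46], [0.24, 2.44], [-1.37, 4.51], [0.17, 1.92], [-2.96, 2.96]. Speed limits (rad/s): [2.39, 2.39, 3.14, 3.14, 3.14, 3.14, 3.14].

INTERFACE

Orientations are given as a unit quaternion [w, x, y, z].
In Python, from station import bot gives the robot as it stands.
- The arm moves only by the tool servo_tool, never from a script. Its argument "motion" is a list that holds one entry, the list of rows, each a list of 7 numbers: the shift along the tool's x, y, z in m, then the turn, a rotation vector about the tool's x, y, z in units of 5 degrees (1.0 is 5 degrees), then the opening, from 0 (shut) to 1 (fully open). A call has 1 to 20 rows; each row is the pose to reach, as a shift and turn from the pose commanded when the call began, along the tool's axes at that moment; what a row does not reach only later rows make up. A row lasts 1/12 s, in which the tool goes at most 41.7 mm and 7.16 degrees, less where a joint would pass 70% of its speed; a pose out of reach is approached as far as the arm can. A call with a gripper value outside its range is refused whole. The fingers move at their own pace and stop on an object; "grip_force" is the grip in N (left out, the last holds). Time passes only in rows, so rows that repeat a pose let the fingers close. It gives the time, the measured TCP pose, the force, the opening and the grip force at its end, in the units of the state.
- bot.get_obs(): the state, without advancing time (a new reading comes with each control period).
- bot.read_camera(name): name is "side" or "top"; returns a dict with "img" (400x640x3 uint8, red, green, blue), "K" (3x3 intrinsics, pixels), "k1" (the pictures are not rectified: a ray, as slopes to the right and down, at radius r is drawn at 1 + k1 r^2 times it, then the intrinsics apply), "pose" (4x4, takes a point from camera to world coordinates). Camera axes: x right, y down, z forward; pixel columns grow to the right and rows downward; lengths in m; the calibration is good to about 2 mm. A picture is of the moment at which its call begins. There is no depth.
- bot.hand_in(): hands the job in; it is judged then, once.
The state is a dict: "t": time; "q": joint angles; "joint_vel": joint speeds; "joint_torque": joint torques, N m; "eef_pos": TCP position; "tool_rot": TCP orientation; "contact_force": force on the tool from outside, world axes, zero at the start; "torque": the same for the moment, N m; "gripper_width": opening from 0.0 (shut) to 1.0 (fully open); "grasp_force": force on a finger pad.
Only numpy, scipy, OpenCV 4.12 (cv2) and the standard library are available. Lean on these libraries where they do the work, as an engineer would, in place of code of your own. Each camera call takes 0.05 s, during which the arm holds its last target. There are 200 camera calls.

## Working session

There is one attempt and no reset: what is moved stays moved. The work goes in short steps, Python scripts to look and compute and a tool call to move; the robot and the scene stay as the last step left them, time stands still between calls to the robot, and variables do not carry over. Pictures are saved under pics/ and viewed, at most 10 in all, crops included, and the job is handed in when it is done.

Besides the shell and the picture viewer there is one more tool, called after "Emit:" as name(argument=value, ...) on one line, values as JSON. servo_tool: Moves the arm, as the interface text tells. Its arguments: {"type":"object","properties":{"motion":{"type":"array"},"grip_force":{"type":"number"}},"required":["motion"]}

```bash
mkdir -p pics; ls; python3 - <<'E'
from station import bot
import cv2,json
import numpy as np
for n in ("top","side"):
    c=bot.read_camera(n); cv2.imwrite(f"pics/{n}0.png",c["img"][:,:,::-1])
    print(n,c["K"].tolist(),c["k1"],np.round(c["pose"],4).tolist())
o=bot.get_obs()
for k in o: print(k,np.round(o[k],4))
print(bot.tcp_to_grasp)
E
```

```text
pics
top [[493.40462637312413, 0.0, 322.573306461758], [0.0, 493.40462637312413, 200.42181739197247], [0.0, 0.0, 1.0]] -0.059702616736297946 [[0.0781, -0.976, 0.2034, 0.2893], [-0.9969, -0.0776, 0.0103, 0.0702], [0.0058, -0.2036, -0.979, 1.3845], [0.0, 0.0, 0.0, 1.0]]
side [[398.47203084884416, 0.0, 324.0123839071], [0.0, 398.47203084884416, 198.77129083370514], [0.0, 0.0, 1.0]] -0.025247872924558577 [[0.9382, -0.2053, 0.2786, 0.2844], [-0.3453, -0.5023, 0.7928, -0.7553], [-0.0228, -0.84, -0.5421, 0.6276], [0.0, 0.0, 0.0, 1.0]]
t 0.1
q [ 1.1829  0.4777  0.0224  1.5563 -0.0115  1.1093 -0.0831]
joint_vel [-0.0001 -0.0022  0.0008 -0.0017 -0.001   0.0005  0.0008]
joint_torque [ 4.60000e-03 -5.97766e+01  1.61400e+00 -2.81957e+01  1.29000e-02
  5.10000e-03 -0.00000e+00]
eef_pos [ 0.1862 -0.6482  0.2304]
tool_rot [-8.000e-04  9.902e-01  1.394e-01 -2.000e-04]
contact_force [-0.1864  0.1401  0.8495]
torque [-0.1111  0.0056 -0.0565]
grasp_force 0.0
gripper_width 0.9959
0.0187
```

View pics/top0.png

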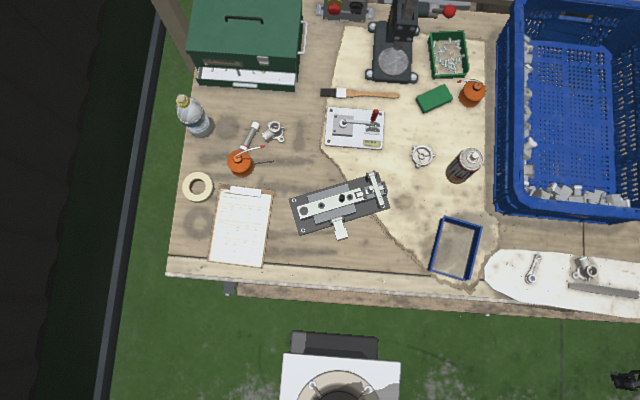

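View pics/side0.png

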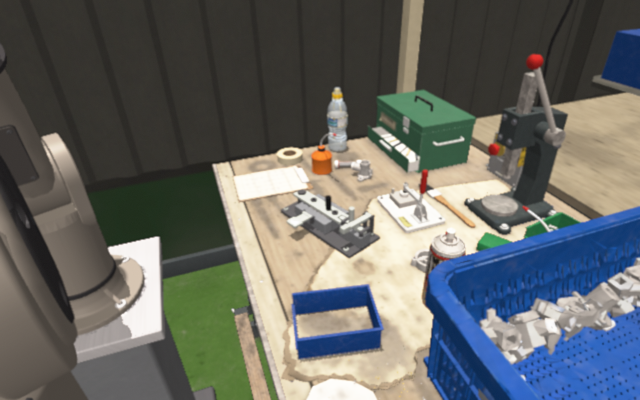

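The top view shows the jig centred near (340,203) with its keeper at (375,188). The bin is at (455,248), the clipboard at (240,228) and the spray can at (465,165). I'll enlarge both views.

```bash
cat > h.py <<'E'
import numpy as np, cv2
from scipy.spatial.transform import Rotation as R
def dist(c): return np.array([c["k1"],0,0,0,0.])
def proj(c,P):
    T=np.linalg.inv(c["pose"]); P=np.atleast_2d(P).astype(float)
    return cv2.projectPoints(P,cv2.Rodrigues(T[:3,:3])[0],T[:3,3],c["K"],dist(c))[0][:,0]
def atz(c,uv,z):
    n=cv2.undistortPoints(np.array(uv,float).reshape(-1,1,2),c["K"],dist(c))[:,0]
    d=np.c_[n,np.ones(len(n))]@c["pose"][:3,:3].T; o=c["pose"][:3,3]
    return o+d*((np.atleast_1d(z)-o[2])/d[:,2])[:,None]
def crop(c,x0,y0,x1,y1,s,name):
    cv2.imwrite(name,cv2.resize(np.ascontiguousarray(c["img"][y0:y1,x0:x1,::-1]),None,fx=s,fy=s,interpolation=cv2.INTER_CUBIC))
E
python3 - <<'E'
from station import bot
from h import *
c=bot.read_camera("top"); crop(c,285,160,485,285,4,"pics/top1.png")
c=bot.read_camera("side"); crop(c,270,180,400,270,6,"pics/side1.png")
E
```

```text
(no output)
```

View pics/top1.png

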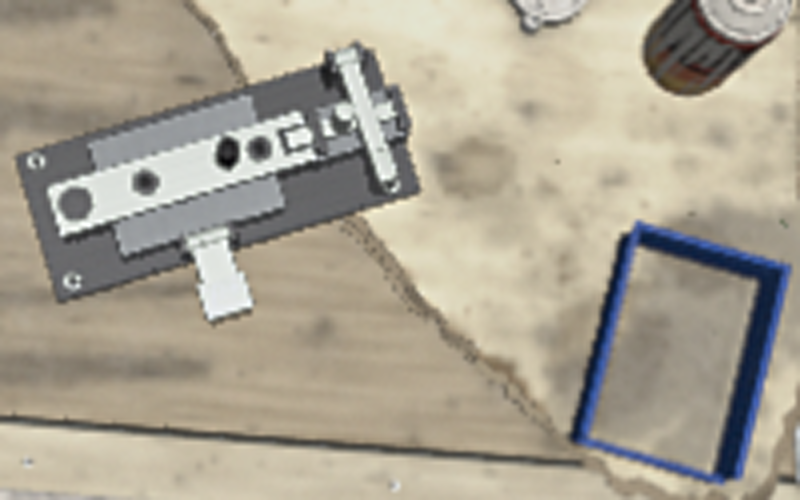

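View pics/side1.png

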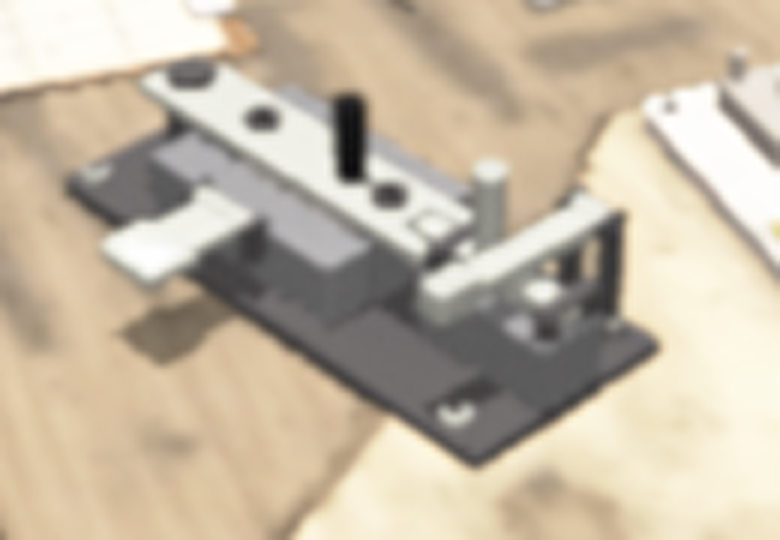

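The enlarged crops show these features:
- **Top crop, jig:** base corners at (18,155), (62,302) and (420,190), leaf pivot disc (75,203), knob (228,145), keeper tab end (390,187), paddle end corners (208,322) and (253,307).
- **Top crop, bin:** rim corners at (640,222), (790,265), (722,482) and (575,440).
- **Side crop, jig:** base corners at (68,182), (475,458) and (660,345), knob top (350,97), pin top (490,165).

Next I fit the poses to these points.

```bash
cat > fit.py <<'E'
from station import bot
from h import *
from scipy.optimize import least_squares
t=bot.read_camera("top"); s=bot.read_camera("side")
T=lambda u,v:(285+u/4,160+v/4); S=lambda u,v:(270+u/6,180+v/6)
J=[(t,(55,135,12),T(18,155)),(t,(-55,135,12),T(62,300)),(t,(-55,-135,12),T(420,190)),(t,(0,98,54),T(75,203)),
(t,(-102,35,46),T(208,322)),(t,(-102,1,46),T(253,307)),(t,(0,-10,92),T(228,145)),
(s,(-55,135,12),S(68,182)),(s,(-55,-135,12),S(475,455)),(s,(55,-135,12),S(660,345)),(s,(0,-10,92),S(350,97)),(s,(0,-92,98),S(490,165)),
(s,(-102,35,46),S(102,245)),(s,(-102,1,46),S(155,283)),(s,(0,98,56),S(192,72))]
B=[(t,(78,56,60),T(640,222)),(t,(78,-56,60),T(790,265)),(s,(-78,-56,33),(298,354))]
def W(p,P):
    P=np.atleast_2d(P)/1000.; c,q=np.cos(p[2]),np.sin(p[2])
    return np.c_[p[0]+c*P[:,0]-q*P[:,1],p[1]+q*P[:,0]+c*P[:,1],P[:,2]]
def fit(L,x0):
    f=lambda p:np.concatenate([(proj(c,W(p,P))[0]-uv) for c,P,uv in L])
    r=least_squares(f,x0,loss="soft_l1"); return r.x,f(r.x).reshape(-1,2)
if __name__=="__main__":
    p,r=fit(J,[.6,.05,.2]); print(p.round(4));print(r.round(1).tolist())
    T4=[T(640,222),T(790,265),T(722,482),T(575,440)]
    print(atz(t,T4,[.06,.06,.06,.06]).round(3).tolist(),atz(t,T4,.033).round(3).tolist())
    b,r=fit(B,[.5,-.25,.2]); print(b.round(4),r.round(1).tolist())
    np.save("p.npy",[p,b])
    im=t["img"][:,:,::-1].copy()
    im=cv2.resize(im[160:285,285:485],None,fx=4,fy=4,interpolation=cv2.INTER_CUBIC)
    si=cv2.resize(s["img"][270:370,270:400,::-1].copy(),None,fx=4,fy=4,interpolation=cv2.INTER_CUBIC)
    def dr(i,c,off,Q,pp,col):
        u=((proj(c,W(pp,Q))-off)*4).astype(int); cv2.polylines(i,[u.reshape(-1,1,2)],True,col,1)
    for z in (2,33,60):
        w=(71,50) if z==2 else (78,56)
        Q=[(w[0],w[1],z),(w[0],-w[1],z),(-w[0],-w[1],z),(-w[0],w[1],z)]
        dr(im,t,(285,160),Q,b,(0,0,255)); dr(si,s,(270,270),Q,b,(0,0,255))
    for Q in [[(42,77,43),(42,-41,43),(-42,-41,43),(-42,77,43)],[(42,-103,63),(42,-117,63),(-50,-117,71),(-50,-103,71)]]:dr(im,t,(285,160),Q,p,(0,255,0))
    o=np.zeros((500,800,3),np.uint8); o[:]=im; cv2.imwrite("pics/ov_t.png",o); cv2.imwrite("pics/ov_s.png",si)
E
python3 fit.py
```

```text
[0.57   0.0396 0.3762]
[[-2.4, -0.1], [-2.4, 0.4], [-0.6, 0.2], [1.0, -0.3], [0.7, -1.0], [1.3, -0.9], [0.9, -0.0], [-2.1, -1.8], [-1.0, -0.1], [-0.2, -1.9], [0.6, 1.0], [0.7, 1.0], [-0.2, 0.1], [-0.6, -0.2], [0.3, 0.8]]
[[0.549, -0.253, 0.06], [0.527, -0.358, 0.06], [0.377, -0.314, 0.06], [0.397, -0.214, 0.06]] [[0.554, -0.26, 0.033], [0.532, -0.366, 0.033], [0.379, -0.322, 0.033], [0.4, -0.22, 0.033]]
[ 0.4635 -0.2913 -0.1862] [[-1.0, -0.6], [1.2, -0.8], [-0.9, 0.3]]
```

View pics/ov_t.png

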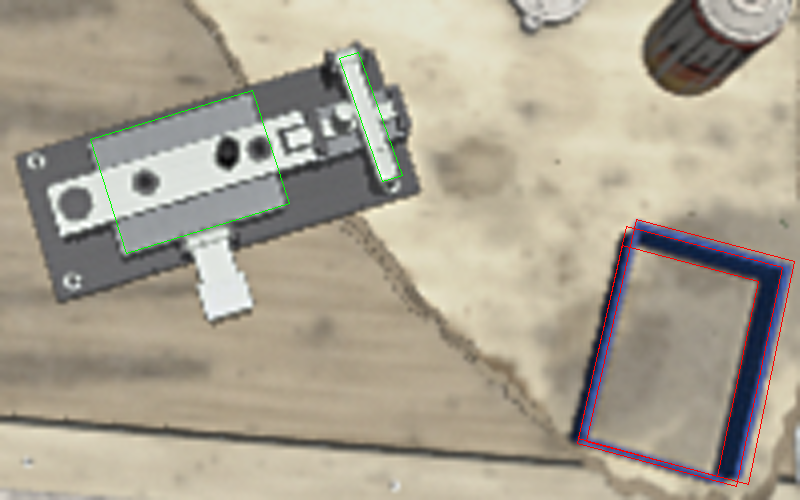

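The block and keeper outlines match, but the base corners suggest a base plate offset in y. I'll refit with that offset free, a half-pixel correction and more bin corners.

```bash
cat > fit2.py <<'E'
from fit import *
h=lambda n:(0.5/n-0.5)
def fix(L):
    return [(c,P,(uv[0]+h(4 if c is t else 6),uv[1]+h(4 if c is t else 6))) for c,P,uv in L]
J2=fix(J)
def f(p):
    out=[]
    for c,P,uv in J2:
        P=np.array(P,float)
        if P[2]==12: P[1]+=p[3]*1000
        out.append(proj(c,W(p,P))[0]-uv)
    return np.concatenate(out)
r=least_squares(f,[.57,.04,.37,0],loss="soft_l1");p=r.x;print(p.round(4));print(f(p).reshape(-1,2).round(1).tolist())
B=fix([(t,(78,56,60),T(640,222)),(t,(78,-56,60),T(790,265)),(t,(-78,-56,60),T(745,482)),(t,(-78,56,60),T(577,440))])
b,rb=fit(B,[.46,-.29,-.2]);print(b.round(4),rb.round(1).tolist())
np.save("p.npy",[p[:3],b])
for n,P in dict(kgrip=(-39,-110,63),khinge=(42,-110,63),pin=(0,-92,85),knob=(0,-10,78),pad=(-89,18,46),nest=(0,18,43),leafh=(0,98,46)).items(): print(n,W(p,P).round(4).tolist())
E
python3 fit2.py
```

```text
[ 0.5692  0.0432  0.3752 -0.0072]
[[-0.8, -0.3], [-0.8, 0.2], [0.9, 0.1], [0.0, 0.2], [-0.3, -0.5], [0.3, -0.4], [-0.1, 0.5], [-0.7, -0.9], [0.6, 1.0], [1.4, -0.9], [0.2, 0.7], [0.2, 0.8], [-0.5, -0.2], [-0.9, -0.6], [0.1, 0.7]]
[ 0.4637 -0.2879 -0.2038] [[-1.3, -0.6], [0.7, -0.2], [-0.6, 1.0], [1.0, -0.0]]
kgrip [[0.5732, -0.0735, 0.063]]
khinge [[0.6486, -0.0438, 0.063]]
pin [[0.6029, -0.0424, 0.085]]
knob [[0.5728, 0.0339, 0.078]]
pad [[0.4798, 0.0273, 0.046]]
nest [[0.5626, 0.0599, 0.043]]
leafh [[0.5333, 0.1343, 0.046]]
```

```bash
cat > g.py <<'E'
from station import bot
from h import *
p,b=np.load("p.npy")
def fr(q): return np.array([[np.cos(q[2]),-np.sin(q[2]),0],[np.sin(q[2]),np.cos(q[2]),0],[0,0,1.]])
def toW(P,q=p): return fr(q)@(np.array(P,float)/1000)+[q[0],q[1],0]
def toJ(w,q=p): return (fr(q).T@(np.array(w)-[q[0],q[1],0]))*1000
def cur():
    o=bot.get_obs(); w=o["tool_rot"]; return np.array(o["eef_pos"]),R.from_quat([w[1],w[2],w[3],w[0]]),o
def goal(P,q=p,yaw=0):
    "TCP at frame point P mm, tool down, tool x at yaw deg from frame x"
    x,r,o=cur(); th=q[2]+np.radians(yaw)
    r2=R.from_matrix(np.array([[np.cos(th),np.sin(th),0],[np.sin(th),-np.cos(th),0],[0,0,-1]]))
    d=r.inv().apply(toW(P,q)-x); a=(r.inv()*r2).as_rotvec()
    print("shift",d.round(4),"turn",(np.degrees(a)/5).round(2),"| TCP",toJ(x,q).round(1),"in frame; t",round(float(o["t"]),2),"w",round(float(o["gripper_width"]),3),"F",np.round(o["contact_force"],1),"gf",np.round(o["grasp_force"],1))
E
python3 -c "
from g import *
goal((-43,-110,140));goal((-43,-110,51))"
```

```text
shift [ 0.5266 -0.4456  0.0913] turn [-0.   -0.   -1.09] | TCP [-609.6 -503.5  231.2] in frame; t 0.4 w 1.0 F [-0.   0.3 -0. ] gf 0.0
shift [ 0.5266 -0.4456  0.1803] turn [-0.   -0.   -1.09] | TCP [-609.6 -503.5  231.2] in frame; t 0.4 w 1.0 F [-0.   0.3 -0. ] gf 0.0
```

Emit:
servo_tool(motion=[[[0.26,-0.22,-0.03,0,0,-0.5,0.5],[0.26,-0.22,-0.03,0,0,-0.5,0.5],[0.26,-0.22,-0.03,0,0,-0.5,0.5],[0.26,-0.22,-0.03,0,0,-0.5,0.5],[0.26,-0.22,-0.03,0,0,-0.5,0.5],[0.26,-0.22,-0.03,0,0,-0.5,0.5],[0.26,-0.22,-0.03,0,0,-0.5,0.5],[0.26,-0.22,-0.03,0,0,-0.5,0.5],[0.527,-0.446,0.05,0,0,-1.09,0.5],[0.527,-0.446,0.05,0,0,-1.09,0.5],[0.527,-0.446,0.05,0,0,-1.09,0.5],[0.527,-0.446,0.05,0,0,-1.09,0.5],[0.527,-0.446,0.05,0,0,-1.09,0.5],[0.527,-0.446,0.05,0,0,-1.09,0.5],[0.527,-0.446,0.05,0,0,-1.09,0.5],[0.527,-0.446,0.05,0,0,-1.09,0.5],[0.527,-0.446,0.09,0,0,-1.09,0.5],[0.527,-0.446,0.09,0,0,-1.09,0.5],[0.527,-0.446,0.09,0,0,-1.09,0.5]]], grip_force=30)

```text
t: 1.98
eef_pos: [0.5685, -0.0714, 0.1381]
tool_rot: [-0.001, 0.982, 0.189, -0.002]
contact_force: [0.1, -0.6, -0.9]
gripper_width: 0.504
grasp_force: 0.0
```

```bash
python3 -c "
from g import *
goal((-43,-110,52))"
```

```text
shift [-0.0001  0.0039  0.0861] turn [-0.04  0.05  0.05] | TCP [ -42.6 -106.4  138.1] in frame; t 1.98 w 0.504 F [ 0.1 -0.6 -0.9] gf 0.0
```

Emit:
servo_tool(motion=[[[0,0,0.03,0,0,0,0.5],[0,0,0.06,0,0,0,0.5],[0,0,0.06,0,0,0,0.5],[0,0,0.06,0,0,0,0.5],[0,0,0.06,0,0,0,0.5]]])

```text
t: 2.4
eef_pos: [0.5706, -0.0759, 0.0833]
tool_rot: [0.001, 0.983, 0.186, 0.001]
contact_force: [1.0, 0.6, 0.3]
gripper_width: 0.504
grasp_force: 0.0
```

```bash
python3 -c "
from g import *
goal((-43,-110,52))
c=bot.read_camera('side'); crop(c,270,150,430,270,5,'pics/s2.png')"
```

```text
shift [-0.0007 -0.0014  0.0313] turn [ 0.02 -0.02 -0.02] | TCP [ -42.3 -111.3   83.3] in frame; t 2.4 w 0.504 F [1.  0.6 0.3] gf 0.0
```

View pics/s2.png

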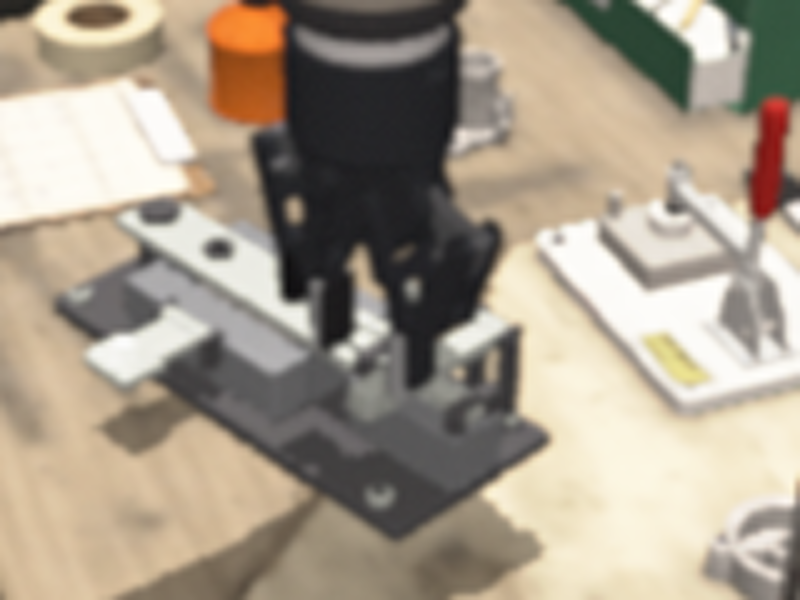

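The fingers straddle the keeper's tab: it shows at about (370,360), with the near finger tip at about (415,385). I'll descend and pinch.

Emit:
servo_tool(motion=[[[0,0,0.015,0,0,0,0.5],[0,0,0.03,0,0,0,0.5],[0,0,0.03,0,0,0,0.5],[0,0,0.03,0,0,0,0.0],[0,0,0.03,0,0,0,0.0],[0,0,0.03,0,0,0,0.0],[0,0,0.03,0,0,0,0.0],[0,0,0.03,0,0,0,0.0]]], grip_force=30)

```text
t: 3.12
eef_pos: [0.5706, -0.0742, 0.0524]
tool_rot: [0.0, 0.982, 0.186, 0.001]
contact_force: [-0.5, 2.1, 3.8]
gripper_width: 0.155
grasp_force: 34.0
```

```bash
python3 -c "
from g import *
goal((-43,-110,52))
for a in np.arange(15,140,12.5):
  a=np.radians(a);print(((85*(1-np.cos(a)))).round(1),(85*np.sin(a)).round(1))"
```

```text
shift [-0.0013  0.0002  0.0003] turn [ 0.01 -0.02 -0.  ] | TCP [ -41.7 -109.8   52.4] in frame; t 3.12 w 0.155 F [-0.5  2.1  3.8] gf 34.0
2.9 22.0
9.6 39.2
19.9 54.6
33.3 67.4
49.1 77.0
66.6 83.0
85.0 85.0
103.4 83.0
120.9 77.0
136.7 67.4
```

Emit:
servo_tool(motion=[[[0.001,0,-0.011,0,0,0,0],[0.003,0,-0.022,0,0,0,0],[0.0055,0,-0.031,0,0,0,0],[0.0095,0,-0.039,0,0,0,0],[0.0145,0,-0.047,0,0,0,0],[0.02,0,-0.0545,0,0,0,0],[0.026,0,-0.061,0,0,0,0],[0.033,0,-0.067,0,0,0,0],[0.041,0,-0.0725,0,0,0,0],[0.049,0,-0.077,0,0,0,0],[0.058,0,-0.0805,0,0,0,0],[0.067,0,-0.083,0,0,0,0],[0.076,0,-0.0845,0,0,0,0],[0.085,0,-0.085,0,0,0,0],[0.094,0,-0.0845,0,0,0,0],[0.103,0,-0.083,0,0,0,0],[0.112,0,-0.0805,0,0,0,0],[0.121,0,-0.077,0,0,0,0],[0.129,0,-0.0725,0,0,0,0],[0.134,0,-0.069,0,0,0,0]]])

```text
t: 4.78
eef_pos: [0.6977, -0.0239, 0.1213]
tool_rot: [-0.0, 0.982, 0.187, 0.003]
contact_force: [-0.7, 2.6, 7.1]
gripper_width: 0.155
grasp_force: 33.0
```

```bash
python3 -c "
from g import *
goal((-43,-110,52))
c=bot.read_camera('side'); crop(c,270,120,430,270,4,'pics/s3.png')"
```

```text
shift [-0.1384  0.0004  0.0686] turn [ 0.01 -0.06  0.01] | TCP [  95.  -109.5  121.3] in frame; t 4.78 w 0.155 F [-0.7  2.6  7.1] gf 33.0
```

View pics/s3.png

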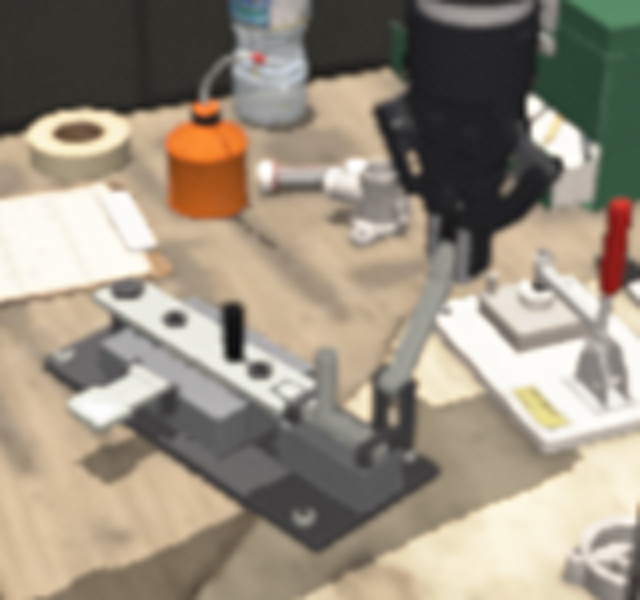

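The keeper is over past upright (about 2.2 rad), with its tab held at about (450,240). I'll push it a little further, release and rise.

Emit:
servo_tool(motion=[[[0.006,0,0.005,0,0,0,0],[0.01,0,0.01,0,0,0,0],[0.01,0,0.01,0,0,0,0],[0.01,0,0.01,0,0,0,0.5],[0.01,0,0.01,0,0,0,0.5],[0.01,0,0.01,0,0,0,0.5],[0.01,0,0.01,0,0,0,0.5],[0.01,0,-0.02,0,0,0,0.5],[0.01,0,-0.04,0,0,0,0.5],[-0.02,0,-0.04,0,0,0,0.5],[-0.055,-0.008,-0.04,0,0,0,0.5],[-0.092,-0.018,-0.04,0,0,0,0.5],[-0.092,-0.018,-0.04,0,0,0,0.5],[-0.092,-0.018,-0.04,0,0,0,0.5]]])

```text
t: 6.0
eef_pos: [0.5998, -0.0436, 0.16]
tool_rot: [0.0, 0.983, 0.186, -0.001]
contact_force: [0.5, -0.4, 0.0]
gripper_width: 0.501
grasp_force: 0.0
```

```bash
python3 -c "
from g import *
goal((0,-92,68))
c=bot.read_camera('side'); crop(c,270,120,430,270,4,'pics/s4.png')"
```

```text
shift [ 0.0035 -0.      0.092 ] turn [ 0.    0.03 -0.02] | TCP [ -3.3 -92.  160. ] in frame; t 6.0 w 0.501 F [ 0.5 -0.4  0. ] gf 0.0
```

View pics/s4.png

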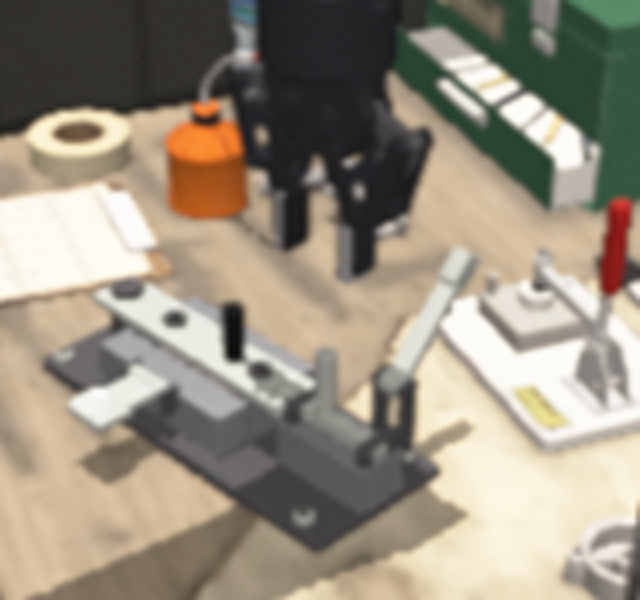

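Emit:
servo_tool(motion=[[[0.003,0,0.03,0,0,0,0.5],[0.003,0,0.06,0,0,0,0.5],[0.003,0,0.09,0,0,0,0.5],[0.003,0,0.09,0,0,0,0.5],[0.003,0,0.09,0,0,0,0],[0.003,0,0.09,0,0,0,0],[0.003,0,0.09,0,0,0,0],[0.003,0,0.09,0,0,0,0],[0.003,0,0.09,0,0,0,0],[0.003,0.006,0.09,0,0,0,0],[0.003,0.012,0.09,0,0,0,0],[0.003,0.018,0.09,0,0,0,0],[0.003,0.024,0.09,0,0,0,0],[0.003,0.029,0.09,0,0,0,0],[0.003,0.029,0.09,0,0,0,0],[0.003,0.029,0.09,0,0,0,0]]])

```text
t: 7.38
eef_pos: [0.6173, -0.0665, 0.0722]
tool_rot: [-0.001, 0.982, 0.187, 0.002]
contact_force: [-1.0, 4.7, 7.4]
gripper_width: 0.144
grasp_force: 30.9
```

```bash
python3 -c "
from g import *
goal((0,-10,62))"
```

```text
shift [-0.0045 -0.1097  0.0103] turn [-0.01 -0.04  0.01] | TCP [   4.5 -119.7   72.2] in frame; t 7.38 w 0.144 F [-1.   4.7  7.4] gf 30.9
```

Emit:
servo_tool(motion=[[[0,0,0,0,0,0,0.5],[0,0,0,0,0,0,0.5],[0,0,0,0,0,0,0.5],[0,0,0,0,0,0,0.5],[0,0,-0.025,0,0,0,0.5],[0,0,-0.05,0,0,0,0.5],[-0.001,-0.03,-0.05,0,0,0,0.5],[-0.003,-0.07,-0.05,0,0,0,0.5],[-0.0045,-0.11,-0.05,0,0,0,0.5],[-0.0045,-0.11,-0.05,0,0,0,0.5],[-0.0045,-0.11,-0.05,0,0,0,0.5],[-0.0045,-0.11,-0.02,0,0,0,0.5],[-0.0045,-0.11,0.007,0,0,0,0.5],[-0.0045,-0.11,0.007,0,0,0,0.5],[-0.0045,-0.11,0.007,0,0,0,0.5]]])

```text
t: 8.63
eef_pos: [0.5703, 0.0308, 0.0622]
tool_rot: [0.0, 0.983, 0.186, -0.002]
contact_force: [0.6, -0.4, 1.7]
gripper_width: 0.5
grasp_force: 0.0
```

```bash
python3 -c "
from g import *
goal((0,-10,65))
for a in range(6,97,6):
  a=np.radians(a);print((108*np.sin(a)).round(1),(108*(1-np.cos(a))).round(1))
for n in ('top','side'):
  c=bot.read_camera(n); print(n,proj(c,toW((0,-92,98))),proj(c,toW((0,-120,98))))
  x,y=(335,160) if n=='top' else (310,180)
  cv2.imwrite(f'pics/bolt_{n}.png',c['img'][:,:,::-1])"
```

```text
shift [ 0.0035 -0.0019 -0.0028] turn [-0.    0.04 -0.02] | TCP [ -3.5 -11.9  62.2] in frame; t 8.63 w 0.5 F [ 0.6 -0.4  1.7] gf 0.0
11.3 0.6
22.5 2.4
33.4 5.3
43.9 9.3
54.0 14.5
63.5 20.6
72.3 27.7
80.3 35.7
87.4 44.5
93.5 54.0
98.7 64.1
102.7 74.6
105.6 85.5
107.4 96.7
108.0 108.0
107.4 119.3
top [[370.81379118 187.22355551]] [[380.70229308 184.26962578]]
side [[351.40873124 207.8449786 ]] [[359.96974312 212.75636228]]
```

Emit:
servo_tool(motion=[[[0.003,-0.002,-0.002,0,0,0,0],[0.003,-0.002,-0.002,0,0,0,0],[0.003,-0.002,-0.002,0,0,0,0],[0.003,-0.002,-0.002,0,0,0,0],[0.014,-0.0025,-0.002,0,0,0,0],[0.0255,-0.0045,-0.002,0,0,0,0],[0.0365,-0.0075,-0.002,0,0,0,0],[0.047,-0.0115,-0.002,0,0,0,0],[0.057,-0.0165,-0.002,0,0,0,0],[0.0665,-0.0225,-0.002,0,0,0,0],[0.0755,-0.0295,-0.002,0,0,0,0],[0.0835,-0.0375,-0.002,0,0,0,0],[0.0905,-0.0465,-0.002,0,0,0,0],[0.0965,-0.056,-0.002,0,0,0,0],[0.1015,-0.066,-0.002,0,0,0,0],[0.1055,-0.0765,-0.002,0,0,0,0],[0.1085,-0.0875,-0.002,0,0,0,0],[0.1105,-0.0985,-0.002,0,0,0,0],[0.111,-0.11,-0.002,0,0,0,0],[0.111,-0.11,-0.002,0,0,0,0]]])

```text
t: 10.4
eef_pos: [0.6389, 0.1801, 0.0678]
tool_rot: [-0.002, 0.982, 0.188, 0.006]
contact_force: [11.7, 5.1, -4.3]
gripper_width: 0.171
grasp_force: 34.8
```

```bash
python3 -c "
from g import *
goal((-89,18,60))"
```

```text
shift [-0.2044  0.0832  0.0051] turn [-0.02 -0.14  0.03] | TCP [115.1 101.8  67.8] in frame; t 10.4 w 0.171 F [11.7  5.1 -4.3] gf 34.8
```

Emit:
servo_tool(motion=[[[0,0,0,0,0,0,0.5],[0,0,0,0,0,0,0.5],[0,0,0,0,0,0,0.5],[0,0,0,0,0,0,0.5],[0,0,-0.025,0,0,0,0.5],[0,0,-0.055,0,0,0,0.5],[-0.03,0.012,-0.055,0,0,0,0.2],[-0.06,0.025,-0.055,0,0,0,0],[-0.1,0.04,-0.055,0,0,0,0],[-0.135,0.055,-0.055,0,0,0,0],[-0.17,0.07,-0.055,0,0,0,0],[-0.204,0.083,-0.055,0,0,0,0],[-0.204,0.083,-0.055,0,0,0,0],[-0.204,0.083,-0.055,0,0,0,0],[-0.204,0.083,-0.03,0,0,0,0],[-0.204,0.083,0.0,0,0,0,0],[-0.204,0.083,0.004,0,0,0,0],[-0.204,0.083,0.004,0,0,0,0]]])

```text
t: 11.9
eef_pos: [0.4741, 0.0243, 0.0601]
tool_rot: [-0.0, 0.982, 0.187, -0.002]
contact_force: [-0.5, -0.3, 0.3]
gripper_width: 0.002
grasp_force: 0.0
```

```bash
python3 -c "
from g import *
goal((-89,18,28))
c=bot.read_camera('top'); crop(c,290,150,410,240,6,'pics/t5.png')"
```

```text
shift [ 0.0065 -0.0007  0.0321] turn [-0.02  0.04  0.01] | TCP [-95.4  17.2  60.1] in frame; t 11.9 w 0.002 F [-0.5 -0.3  0.3] gf 0.0
```

View pics/t5.png

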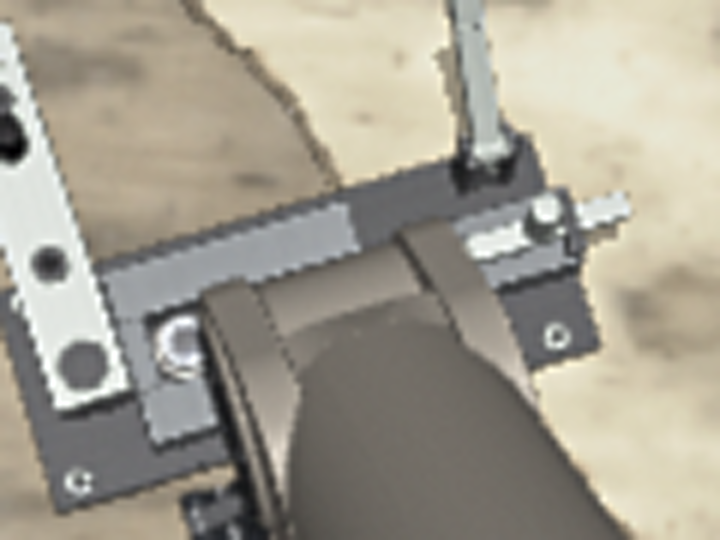

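The keeper is thrown over (485,150), the bolt is drawn (pin at (545,215)) and the leaf is open at about a right angle, with the casting's big boss showing at (183,345). Now I press the paddle.

Emit:
servo_tool(motion=[[[0.005,0,0.01,0,0,0,0],[0.005,0,0.014,0,0,0,0],[0.005,0,0.018,0,0,0,0],[0.005,0,0.022,0,0,0,0],[0.005,0,0.026,0,0,0,0],[0.005,0,0.029,0,0,0,0],[0.005,0,0.032,0,0,0,0],[0.005,0,0.034,0,0,0,0],[0.005,0,0.034,0,0,0,0],[0.005,0,0.034,0,0,0,0]]])

```text
t: 12.78
eef_pos: [0.4817, 0.026, 0.0294]
tool_rot: [0.0, 0.982, 0.186, 0.002]
contact_force: [-2.1, 0.8, 19.0]
gripper_width: 0.0
grasp_force: 8.8
```

```bash
python3 -c "
from g import *
goal((-89,18,28))"
```

```text
shift [-0.0014 -0.0019  0.0013] turn [ 0.01 -0.05 -0.  ] | TCP [-87.6  16.1  29.4] in frame; t 12.78 w 0.0 F [-2.1  0.8 19. ] gf 8.8
```

Emit:
servo_tool(motion=[[[0,0,0.002,0,0,0,0],[0,0,0.004,0,0,0,0],[0,0,0.004,0,0,0,0],[0,0,0.004,0,0,0,0]]])

```text
t: 13.12
eef_pos: [0.4822, 0.0261, 0.0281]
tool_rot: [0.001, 0.982, 0.186, 0.003]
contact_force: [-13.2, 0.0, 57.0]
gripper_width: -0.001
grasp_force: 28.2
```

```bash
python3 -c "
from g import *
goal((0,5.5,62))"
```

```text
shift [ 0.0874  0.0105 -0.0334] turn [ 0.03 -0.06 -0.  ] | TCP [-87.2  16.   28.1] in frame; t 13.12 w -0.001 F [-13.2   0.   57. ] gf 28.2
```

Emit:
servo_tool(motion=[[[0,0,-0.03,0,0,0,0],[0,0,-0.07,0,0,0,0.2],[0,0,-0.08,0,0,-1.4,0.5],[0.02,0.002,-0.08,0,0,-2.8,0.5],[0.05,0.005,-0.08,0,0,-4.2,0.5],[0.088,0.0105,-0.08,0,0,-5.6,0.5],[0.088,0.0105,-0.08,0,0,-7,0.5],[0.088,0.0105,-0.08,0,0,-8.4,0.5],[0.088,0.0105,-0.08,0,0,-9.8,0.5],[0.088,0.0105,-0.08,0,0,-11.2,0.5],[0.088,0.0105,-0.08,0,0,-12.6,0.5],[0.088,0.0105,-0.08,0,0,-14,0.5],[0.088,0.0105,-0.08,0,0,-15.4,0.5],[0.088,0.0105,-0.08,0,0,-16.8,0.5],[0.088,0.0105,-0.08,0,0,-18,0.5],[0.088,0.0105,-0.08,0,0,-18,0.5],[0.088,0.0105,-0.08,0,0,-18,0.5],[0.088,0.0105,-0.08,0,0,-18,0.5]]])

```text
t: 14.62
eef_pos: [0.5651, 0.0476, 0.1033]
tool_rot: [0.0, 0.564, 0.826, -0.0]
contact_force: [0.3, -0.4, -0.2]
gripper_width: 0.505
grasp_force: 0.0
```

```bash
python3 -c "
from g import *
goal((0,6,45),yaw=90)
print(bot.get_obs()['q'])
c=bot.read_camera('side'); crop(c,275,150,385,240,7,'pics/s6.png')"
```

```text
shift [0.0004 0.0021 0.0583] turn [-0.    0.   -0.04] | TCP [ -2.1   5.6 103.3] in frame; t 14.62 w 0.505 F [ 0.3 -0.4 -0.2] gf 0.0
[ 0.3214458   0.54632164 -0.67148445  1.89114379  0.44219097  0.85654837
 -0.20419084]
```

View pics/s6.png

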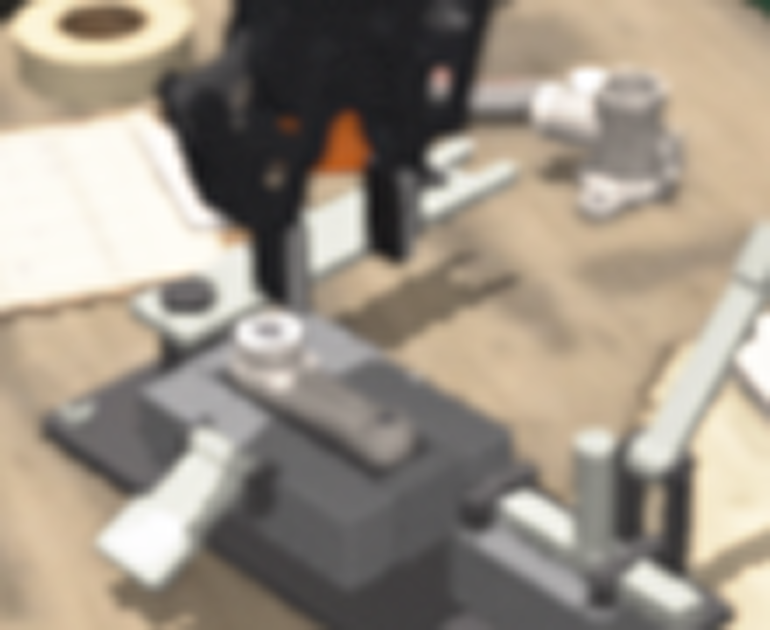

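The casting stands out of its nest, with its big boss at (268,340) and small boss at (395,440). The paddle is down and the gripper is above the waist. That was the last picture, so from here I rely on force and width readings. Descend and grip.

Emit:
servo_tool(motion=[[[0,0.002,0.025,0,0,0,0.5],[0,0.002,0.045,0,0,0,0.5],[0,0.002,0.058,0,0,0,0.5],[0,0.002,0.058,0,0,0,0.5],[0,0.002,0.058,0,0,0,0.5]]], grip_force=45)

```text
t: 15.08
eef_pos: [0.5666, 0.0487, 0.045]
tool_rot: [-0.001, 0.563, 0.826, -0.0]
contact_force: [0.1, 0.3, -0.1]
gripper_width: 0.499
grasp_force: 0.0
```

Emit:
servo_tool(motion=[[[0,0,0,0,0,0,0],[0,0,0,0,0,0,0],[0,0,0,0,0,0,0],[0,0,0,0,0,0,0],[0,0,0,0,0,0,0],[0,0,0,0,0,0,0]]])

```text
t: 15.58
eef_pos: [0.5678, 0.0487, 0.046]
tool_rot: [0.001, 0.563, 0.826, 0.001]
contact_force: [2.0, 1.1, 1.5]
gripper_width: 0.205
grasp_force: 43.9
```

```bash
python3 -c "
from g import *
goal((0,6,45),yaw=90)"
```

```text
shift [ 0.0004 -0.0008  0.001 ] turn [ 0.02  0.   -0.01] | TCP [ 0.8  5.6 46. ] in frame; t 15.58 w 0.205 F [2.  1.1 1.5] gf 43.9
```

Emit:
servo_tool(motion=[[[0,0,-0.005,0,0,0,0],[0,0,-0.012,0,0,0,0],[0,0,-0.025,0,0,0,0],[0,0,-0.045,0,0,0,0],[0,0,-0.07,0,0,0,0],[0,0,-0.1,0,0,0,0],[0,0,-0.12,0,0,0,0],[0,0,-0.12,0,0,0,0],[0,0,-0.12,0,0,0,0]]])

```text
t: 16.33
eef_pos: [0.5677, 0.0485, 0.1673]
tool_rot: [0.001, 0.563, 0.826, 0.001]
contact_force: [0.4, -0.8, -1.2]
gripper_width: 0.199
grasp_force: 43.9
```

```bash
python3 - <<'E'
from g import *
goal((12,0,165),q=b,yaw=180)
# recheck bin from fresh images: rim corners predicted vs. blue mask outline, and the casting's tilt crop numbers
t=bot.read_camera("top")
hsv=cv2.cvtColor(t["img"],cv2.COLOR_RGB2HSV); m=cv2.inRange(hsv,(105,120,40),(125,255,255)); m[:, :415]=0; m[:,490:]=0; m[:210]=0; m[290:]=0
ys,xs=np.nonzero(m); box=cv2.minAreaRect(np.c_[xs,ys].astype(np.float32)); print(len(xs),box,cv2.boxPoints(box).round(1).tolist())
P=[toW(v,b) for v in [(78,56,60),(78,-56,60),(-78,-56,60),(-78,56,60)]]; print(proj(t,P).round(1).tolist())
E
```

```text
shift [-0.2816 -0.2098  0.0021] turn [  0.02   0.03 -11.37] | TCP [ 33.7 350.5 167.3] in frame; t 16.33 w 0.199 F [ 0.4 -0.8 -1.2] gf 43.9
526 ((455.47186279296875, 246.75413513183594), (42.32832336425781, 55.415855407714844), 13.448614120483398) [[428.3999938964844, 268.79998779296875], [441.29998779296875, 214.89999389648438], [482.5, 224.6999969482422], [469.6000061035156, 278.6000061035156]]
[[443.3, 214.5], [482.8, 225.7], [470.3, 281.1], [429.9, 269.6]]
```

Emit:
servo_tool(motion=[[[-0.015,-0.011,0,0,0,-0.6,0],[-0.035,-0.026,0,0,0,-1.4,0],[-0.06,-0.045,0,0,0,-2.4,0],[-0.085,-0.063,0,0,0,-3.4,0],[-0.11,-0.082,0,0,0,-4.4,0],[-0.135,-0.1,0,0,0,-5.4,0],[-0.16,-0.119,0,0,0,-6.4,0],[-0.185,-0.138,0,0,0,-7.4,0],[-0.21,-0.156,0,0,0,-8.4,0],[-0.235,-0.175,0,0,0,-9.4,0],[-0.255,-0.19,0,0,0,-10.3,0],[-0.271,-0.202,0,0,0,-11,0],[-0.281,-0.21,0,0,0,-11.37,0],[-0.281,-0.21,0,0,0,-11.37,0],[-0.281,-0.21,0,0,0,-11.37,0],[-0.281,-0.21,0,0,0,-11.37,0]]])

```text
t: 17.72
eef_pos: [0.4745, -0.2883, 0.1648]
tool_rot: [-0.0, 0.101, 0.995, 0.001]
contact_force: [0.3, 1.0, -0.2]
gripper_width: 0.2
grasp_force: 44.0
```

```bash
python3 -c "
from g import *
goal((12,0,5.5),q=b,yaw=180)"
```

```text
shift [-0.0015 -0.002   0.1593] turn [ 0.01 -0.01  0.01] | TCP [ 10.6   1.8 164.8] in frame; t 17.72 w 0.2 F [ 0.3  1.  -0.2] gf 44.0
```

Emit:
servo_tool(motion=[[[-0.001,-0.002,0.02,0,0,0,0],[-0.001,-0.002,0.045,0,0,0,0],[-0.001,-0.002,0.07,0,0,0,0],[-0.001,-0.002,0.095,0,0,0,0],[-0.001,-0.002,0.115,0,0,0,0],[-0.001,-0.002,0.132,0,0,0,0],[-0.001,-0.002,0.145,0,0,0,0],[-0.001,-0.002,0.15,0,0,0,0],[-0.001,-0.002,0.15,0,0,0,0],[-0.001,-0.002,0.15,0,0,0,0]]])

```text
t: 18.55
eef_pos: [0.4758, -0.2916, 0.0159]
tool_rot: [0.0, 0.101, 0.995, 0.0]
contact_force: [0.5, 0.4, -0.9]
gripper_width: 0.198
grasp_force: 44.0
```

Emit:
servo_tool(motion=[[[0,0,0.002,0,0,0,0],[0,0,0.004,0,0,0,0],[0,0,0.006,0,0,0,0],[0,0,0.007,0,0,0,0],[0,0,0.007,0,0,0,0]]])

```text
t: 18.97
eef_pos: [0.475, -0.2922, 0.0083]
tool_rot: [-0.0, 0.102, 0.995, -0.0]
contact_force: [-1.1, -0.1, -1.1]
gripper_width: 0.199
grasp_force: 44.0
```

Emit:
servo_tool(motion=[[[0,0,0.001,0,0,0,0],[0,0,0.002,0,0,0,0],[0,0,0.003,0,0,0,0],[0,0,0.004,0,0,0,0],[0,0,0.004,0,0,0,0],[0,0,0.004,0,0,0,0]]])

```text
t: 19.47
eef_pos: [0.4752, -0.2922, 0.0064]
tool_rot: [-0.0, 0.102, 0.995, -0.001]
contact_force: [-7.0, 1.7, 23.7]
gripper_width: 0.201
grasp_force: 47.1
```

The casting is on the floor of the bin (24 N). I'll ease off, release and rise.

Emit:
servo_tool(motion=[[[0,0,-0.002,0,0,0,0],[0,0,-0.002,0,0,0,0],[0,0,-0.002,0,0,0,0.4],[0,0,-0.002,0,0,0,0.4],[0,0,-0.002,0,0,0,0.4],[0,0,-0.002,0,0,0,0.4],[0,0,-0.002,0,0,0,0.4],[0,0,-0.015,0,0,0,0.4],[0,0,-0.04,0,0,0,0.4],[0,0,-0.075,0,0,0,0.4],[0,0,-0.115,0,0,0,0.4],[0,0,-0.155,0,0,0,0.4],[0,0,-0.195,0,0,0,0.4],[0,0,-0.2,0,0,0,0.4],[0,0,-0.2,0,0,0,0.4]]])

```text
t: 20.72
eef_pos: [0.4767, -0.2933, 0.2079]
tool_rot: [0.003, 0.102, 0.995, -0.002]
contact_force: [0.0, -0.4, -0.1]
gripper_width: 0.402
grasp_force: 0.0
```

```bash
python3 - <<'E'
from g import *
goal((12,0,200),q=b,yaw=180)
c=bot.read_camera("side")
u=proj(c,[toW(v,b) for v in [(0,0,12),(-30,0,22),(36,0,15),(78,56,60),(-78,-56,33),(78,-56,60)]]);print(u.round(0).tolist())
# brightness along the casting inside the bin
for k in range(0,3): print(c["img"][int(u[k][1]),int(u[k][0])])
hsv=cv2.cvtColor(c["img"],cv2.COLOR_RGB2HSV); s=hsv[300:345,300:375,1]; 
m=((hsv[...,1]<45)&(hsv[...,2]>90)).astype(np.uint8); w=np.zeros_like(m); w[298:348,298:378]=m[298:348,298:378]
n,l,st,ce=cv2.connectedComponentsWithStats(w); print(st[1:].tolist(),ce[1:].round(1).tolist())
E
```

```text
shift [0.0019 0.0026 0.0079] turn [-0.04  0.07 -0.  ] | TCP [ 13.8  -2.6 207.9] in frame; t 20.72 w 0.402 F [ 0.  -0.4 -0.1] gf 0.0
[[335.0, 328.0], [319.0, 327.0], [354.0, 325.0], [369.0, 284.0], [296.0, 352.0], [385.0, 330.0]]
[134 127 121]
[123 118 114]
[125 118 113]
[[373, 298, 5, 13, 29], [362, 307, 8, 10, 15], [348, 309, 3, 1, 3], [354, 308, 6, 1, 6], [331, 311, 5, 1, 5], [340, 310, 5, 1, 5], [317, 313, 1, 1, 1], [319, 313, 5, 1, 5], [326, 312, 4, 1, 4], [299, 315, 8, 1, 8], [308, 314, 1, 1, 1], [312, 314, 3, 1, 3], [369, 318, 1, 1, 1], [298, 323, 66, 17, 471], [365, 329, 4, 1, 4]] [[375.8, 303.1], [366.7, 310.2], [349.0, 309.0], [356.5, 308.0], [333.0, 311.0], [342.0, 310.0], [317.0, 313.0], [321.0, 313.0], [327.5, 312.0], [302.5, 315.0], [308.0, 314.0], [313.0, 314.0], [369.0, 318.0], [331.8, 330.1], [366.5, 329.0]]
```

```bash
python3 - <<'E'
from g import *
for n,(x0,y0,x1,y1) in {"side":(290,285,385,350),"top":(425,210,490,285)}.items():
    c=bot.read_camera(n); a=cv2.imread(f"pics/{n}0.png")[:,:,::-1]
    d=np.abs(c["img"].astype(int)-a).sum(2)>40
    w=np.zeros(d.shape,np.uint8); w[y0:y1,x0:x1]=d[y0:y1,x0:x1]
    q,l,st,ce=cv2.connectedComponentsWithStats(w); i=1+st[1:,4].argsort()[::-1][:3]
    print(n,st[i].tolist(),ce[i].round(1).tolist(),proj(c,[toW(v,b) for v in [(-45,0,10),(0,0,10),(45,0,10)]]).round(0).tolist())
print(bot.get_obs()["t"])
E
```

```text
side [[290, 305, 95, 45, 1549], [292, 285, 77, 12, 291], [363, 345, 22, 5, 50]] [[338.3, 325.1], [328.6, 289.8], [376.3, 348.0]] [[312.0, 332.0], [335.0, 329.0], [358.0, 326.0]]
top [[426, 211, 64, 74, 2547], [450, 218, 2, 1, 2], [449, 216, 2, 1, 2]] [[461.0, 248.0], [450.5, 218.0], [449.5, 216.0]] [[448.0, 265.0], [452.0, 249.0], [455.0, 234.0]]
20.8667
```

Emit:
servo_tool(motion=[[[0,0.03,-0.02,0,0,0,0.4],[0,0.07,-0.04,0,0,0,0.4],[0,0.11,-0.05,0,0,0,0.4],[0,0.15,-0.05,0,0,0,0.4],[0,0.19,-0.05,0,0,0,0.4],[0,0.23,-0.05,0,0,0,0.4],[0,0.27,-0.05,0,0,0,0.4],[0,0.3,-0.05,0,0,0,0.4],[0,0.3,-0.05,0,0,0,0.4],[0,0.3,-0.05,0,0,0,0.4],[0,0.3,-0.05,0,0,0,0.4]]])

```text
t: 21.78
eef_pos: [0.535, 0.0009, 0.2527]
tool_rot: [-0.001, 0.102, 0.995, -0.0]
contact_force: [-0.1, -1.0, -0.5]
gripper_width: 0.402
grasp_force: 0.0
```

```bash
python3 - <<'E'
from g import *
print(bot.get_obs()["eef_pos"])
for n,(x0,y0,x1,y1) in {"side":(290,285,385,350),"top":(425,210,490,285)}.items():
    c=bot.read_camera(n); a=cv2.imread(f"pics/{n}0.png")[:,:,::-1]
    for th in (40,80):
        d=np.abs(c["img"].astype(int)-a).sum(2)>th
        w=np.zeros(d.shape,np.uint8); w[y0:y1,x0:x1]=d[y0:y1,x0:x1]
        q,l,st,ce=cv2.connectedComponentsWithStats(w); i=1+st[1:,4].argsort()[::-1][:3]
        print(n,th,st[i].tolist(),ce[i].round(1).tolist())
        if len(i): print(cv2.minAreaRect(np.argwhere(l==i[0])[:,::-1].astype(np.float32)))
    print(proj(c,[toW(v,b) for v in [(-45,0,10),(0,0,10),(45,0,10)]]).round(0).tolist())
E
```

```text
[0.53501579 0.00087169 0.25273342]
side 40 [[297, 323, 88, 20, 785], [290, 285, 79, 12, 358], [295, 305, 73, 13, 273]] [[337.2, 332.1], [324.1, 289.5], [331.3, 311.0]]
((340.45074462890625, 332.10821533203125), (18.80862045288086, 87.14491271972656), 89.27477264404297)
side 80 [[298, 323, 86, 20, 566], [292, 285, 76, 11, 206], [296, 305, 72, 13, 192]] [[335.9, 331.9], [329.3, 289.5], [330.9, 311.0]]
((340.1688232421875, 330.5690002441406), (17.808387756347656, 85.57276916503906), 86.51068115234375)
[[312.0, 332.0], [335.0, 329.0], [358.0, 326.0]]
top 40 [[425, 210, 59, 75, 1963], [443, 284, 4, 1, 4], [477, 284, 2, 1, 2]] [[447.9, 252.4], [444.5, 284.0], [477.5, 284.0]]
((454.0, 247.0), (74.0, 58.0), 90.0)
top 80 [[425, 210, 59, 75, 1212], [425, 277, 15, 8, 83], [425, 275, 6, 2, 9]] [[449.7, 248.5], [430.4, 281.3], [428.0, 275.3]]
((449.7591552734375, 247.09571838378906), (60.03689956665039, 68.65624237060547), 8.583621978759766)
[[448.0, 265.0], [452.0, 249.0], [455.0, 234.0]]
```

```bash
python3 - <<'E'
from g import *
for n,(x0,y0,x1,y1) in {"top":(415,205,495,290),"side":(280,275,395,365)}.items():
    c=bot.read_camera(n)["img"]; a=np.ascontiguousarray(cv2.imread(f"pics/{n}0.png")[:,:,::-1])
    for im in (a,c):
        h=cv2.cvtColor(im,cv2.COLOR_RGB2HSV); m=cv2.inRange(h,(105,120,40),(125,255,255))
        k=np.zeros_like(m); k[y0:y1,x0:x1]=m[y0:y1,x0:x1]
        q,l,st,ce=cv2.connectedComponentsWithStats(k); i=1+st[1:,4].argmax(); pts=np.argwhere(l==i)[:,::-1].astype(np.float32)
        r=cv2.minAreaRect(pts); print(n,"bin",st[i].tolist(),np.round(r[0],1),np.round(r[1],1),round(r[2],1))
    hull=np.zeros_like(m); cv2.fillConvexPoly(hull,cv2.convexHull(pts.astype(np.int32)),1)
    g=((h[...,1]<40)&(hull>0)&(k==0)).astype(np.uint8)
    q,l,st,ce=cv2.connectedComponentsWithStats(g); i=1+st[1:,4].argmax(); r=cv2.minAreaRect(np.argwhere(l==i)[:,::-1].astype(np.float32))
    print(n,"grey",st[i].tolist(),np.round(r[0],1),np.round(r[1],1),round(r[2],1))
E
```

```text
top bin [428, 216, 54, 65, 679] [455.2 248. ] [43.  57.6] 14.5
top bin [442, 216, 41, 57, 434] [469.6 237.3] [61.9 31.8] 58.9
top grey [444, 221, 32, 44, 533] [465.  237.4] [47.7 24.7] 59.0
side bin [293, 285, 90, 73, 3390] [337.3 320.8] [64.6 87.4] 83.4
side bin [293, 286, 90, 74, 3405] [337.4 321.9] [64.9 87.3] 82.9
side grey [301, 317, 72, 22, 479] [336.  327.4] [13.6 72.2] 82.6
```

```bash
python3 -c "
from station import bot
print(bot.hand_in())"
```

```text
the job is handed in; nothing more can be done
None
```

I handed the job in at about 22 s: keeper thrown back, bolt drawn, leaf open about 90°, casting ejected and laid on the bin floor; its final pose was not seen in a picture, only judged from floor contact (24 N) and a clean release, and no verdict came back.

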